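Put the tin away in the spring-out tray

ROBOT

A 6-joint arm with a two-finger parallel gripper is mounted at the origin on the work surface; the furniture and walls round the work are solid. World frame = base frame: x ahead of the robot, y to its left, z up, the work surface at z = 0. Lengths are in m, angles in degrees, forces in N, time in s.
With the tool pointing down it reaches from about 0.3 to 1 m from the base axis. Payload 5.1 kg.
Tool frame: the origin (TCP) lies between the finger pads; the fingertips stand 11 mm ahead of it and the grasp point (between the pads) lies 8 mm behind it; z points along the fingers, y is the line along which they close (so a half turn about z gives the same grasp; the last joint's range is limited). The gripper opens to 95 mm and grips with 3 to 60 N. Pads are 20 mm wide; open, the fingers measure 119 mm over their backs; the gripper's body (75 mm by 180 mm) begins 59 mm behind the grasp point.
Start: joints at [68.663, 7.093, 94.555, -0, 78.352, -4.733], TCP at [0.186, 0.623, 0.202] pointing down, gripper open.
Joint ranges: [-149.61, 149.61], [-58.7, 133.49], [1.44, 155.28], [-77.14, 257.14], [18.33, 153.61], [-166.67, 166.67]. Speed limits (degrees/s): [147.25, 147.25, 180, 180, 180, 180].

INTERFACE

Orientations are given as a 3x3 rotation matrix whose columns are the frame's x, y, z axes.
In Python, from plant import robot, solver, grab_frame, camera_info gives the robot as it stands. The module is installed in compiled form; this text tells all that it offers. Calls block until the motion is done:
- robot.movep(position, orientation): joint-space move of the TCP to a pose.
- robot.move_l(position, velocity=0.15, orientation=None, force_limit=None): straight line of the TCP; orientation=None keeps the orientation; velocity is the mean speed in m/s. With force_limit (N) it stops when the force on the tool has changed by that much, and returns True; else False.
- robot.move_joints(angles): joint-space move.
- robot.command_gripper(opening, squeeze=None): finger opening in m; squeeze is the grip in N (None keeps the last); returns when the fingers have stopped.
- robot.wait(seconds).
- solver.solve_ik(position, orientation): joint angles nearest the present ones, or None.
- robot.get_obs(): the state.
- grab_frame(name): name is "scene" or "side" or "wrist"; returns the picture (420x560x3 uint8, blue, green, red); there is no depth.
- camera_info(name): a dict with "intrinsics" (3x3 intrinsics, pixels), "k1" (the pictures are not rectified: a ray, as slopes to the right and down, at radius r is drawn at 1 + k1 r^2 times it, then the intrinsics apply), "world_from_camera" (4x4, takes a point from camera to world coordinates); the wrist camera has in their place "hand_eye" (4x4, takes a point from camera to tool coordinates, whose origin is the TCP and whose axes are the flange's). Camera axes: x right, y down, z forward; pixel columns grow to the right and rows downward; lengths in m; the calibration is good to about 2 mm. A picture is of the moment at which its call begins: read the wrist's pose just before it. camera_info takes no time and is no camera call.
A pose or a line that the arm cannot do raises robot.PlanningError and nothing moves.
- robot.job_done(): hands the job in; it is judged then, once.
The state is a dict: "t": time; "joint_pos": joint angles; "qd": joint speeds; "joint_torque": joint torques, N m; "tool_pos": TCP position; "tool_rot": TCP orientation; "ft_force": force on the tool from outside, world axes, zero at the start; "moment": the same for the moment, N m; "finger_gap": finger opening in m; "grasp_force": force on a finger pad.
Only numpy, scipy, OpenCV 4.12 (cv2) and the standard library are available. Lean on these libraries where they do the work, as an engineer would, in place of code of your own. Each camera call takes 0.05 s, during which the arm holds its last target. There are 200 camera calls.

TASK

Press the release button on top of the small grey tray unit so that its tray springs out, set the smaller of the two white tins upright in the round pocket of the tray and let go of it, then gently push the tray home until it clicks and stays shut by itself. Leave the other things where they stand.

Things in the scene. Friction and masses are not known exactly. Their poses are not given: they have to be found in the camera images.
- unit: the fixed tray unit, a grey painted housing 112 x 104 x 58 mm (x, y, z), origin in the middle of its underside on the bench. Its front, where the tray comes out, looks along its own -x; x points from front to back, z up. Button and tray sit in it; shut, the tray's front stands 18 mm proud of the housing, held by a catch against a spring.
- button_top (a point): middle of the top of the release button, a black round cap of 24 mm diameter at the back of the unit's flat top, standing 10 mm above the top (68 mm above the bench). It is pressed straight down.
- button (a joint): travel of the release button: 0 = up, 0.007 m = fully down. A spring takes 1 to 2 N to start it and 5 N at the bottom; the tray is released at 2 to 5 mm. It comes back up by itself.
- tray (a joint): how far the tray is out (m): 0 = shut, 0.056 = sprung out, held there with 1.5 N. It resists with 2 to 4 N, 6 to 7 N riding over the catch. The catch floats: it snaps in only when the tray is pushed 3 to 14 mm past 0 (differs, cannot be seen), 1.5 mm before a hard stop where the force climbs steeply. Let go, a caught tray comes back to 0, else it springs out.
- tray_face (a point): middle of the flat outer face of the tray's aluminium front (90 mm wide, 36 mm high, 18 mm thick, from 10 to 46 mm above the bench); moves with the tray. Pushing it along the unit's +x shuts the tray. No part of the unit may be pushed with more than 20 N.
- tray_pocket (a point): centre of the floor of the round pocket in the tray, 20 mm above the bench; the pocket has 48 mm diameter and is 8 mm deep (the tray's flat top is 28 mm above the bench and 88 mm wide). With the tray fully out it lies 30 mm in front of the housing and 26 mm behind the inner face of the tray's front, open from above; moves with the tray.
- small_tin: the smaller white round lidded tin, 41 mm diameter, 21 mm high, upright on the bench; origin in the middle of its underside. To be put in the pocket.
- large_tin: the larger white round lidded tin, 51 mm diameter, 25 mm high; origin in the middle of its underside. It may stand nearer the robot than the smaller one or farther off. Leave it.
- tape: roll of tape lying flat, 100 mm diameter, 25 mm high, origin in the middle of its underside. Leave it.
- bead_jar: stoppered glass jar of beads, 50 mm diameter, 67 mm high, origin in the middle of its underside. Leave it.
Not all that is in view belongs to the job. Leave any orange look-alike of the small_tin alone.

How it is judged:
By the outcome, as a careful person would: the job done as asked, in the order asked, and still so for the second after the job is handed in, with the robot touching nothing.
It also fails if it takes over 70 s, if anything falls off the work surface, if the arm or the gripper's body presses on something with over 40 N, if the wrist force passes 120 N, or if a joint passes its speed limit or range.

## Working session

There is one attempt and no reset: what is moved stays moved. The work goes in short steps, each a Python script; the robot and the scene stay as the last script left them, time stands still between calls to the robot, and variables do not carry over. Pictures are saved under pics/ and viewed, at most 10 in all, crops included, and the job is handed in when it is done.

```bash
mkdir -p pics
python3 - <<'E'
from plant import *
import cv2, numpy as np
for n in ("scene","side"):
    cv2.imwrite(f"pics/{n}0.png",grab_frame(n)); i=camera_info(n); print(n,np.round(i["intrinsics"],1).tolist(),i["k1"],np.round(i["world_from_camera"],3).tolist())
cv2.imwrite("pics/wrist0.png",grab_frame("wrist")); i=camera_info("wrist");print(i)
o=robot.get_obs();print(o["t"],o["tool_rot"],o["ft_force"])
E
```

```text
scene [[445.5, 0.0, 285.1], [0.0, 445.5, 201.7], [0.0, 0.0, 1.0]] 0.0211249758966536 [[-0.7, -0.388, 0.6, -0.151], [-0.714, 0.357, -0.602, 0.677], [0.02, -0.849, -0.527, 0.561], [0.0, 0.0, 0.0, 1.0]]
side [[504.1, 0.0, 272.8], [0.0, 504.1, 217.3], [0.0, 0.0, 1.0]] -0.1819161785130395 [[-0.998, 0.006, -0.061, 0.449], [0.058, 0.436, -0.898, 1.021], [0.021, -0.9, -0.436, 0.527], [0.0, 0.0, 0.0, 1.0]]
{'intrinsics': array([[367.65155707,   0.        , 277.9069733 ],
       [  0.        , 367.65155707, 206.66000157],
       [  0.        ,   0.        ,   1.        ]]), 'k1': -0.08561889711033932, 'hand_eye': array([[ 8.71513847e-04, -9.72547497e-01, -2.32702829e-01,
         6.42542122e-02],
       [ 9.99999304e-01,  1.03271571e-03, -5.70907720e-04,
         1.05172958e-04],
       [ 7.95550742e-04, -2.32702170e-01,  9.72547720e-01,
        -1.83404474e-01],
       [ 0.00000000e+00,  0.00000000e+00,  0.00000000e+00,
         1.00000000e+00]])}
0.15 [[-9.58310465e-01  2.85728424e-01 -5.66043499e-04]
 [ 2.85728961e-01  9.58309305e-01 -1.49572527e-03]
 [ 1.15073529e-04 -1.59510420e-03 -9.99998721e-01]] [-0.56232227 -0.61374702  0.34678865]
```

View pics/scene0.png

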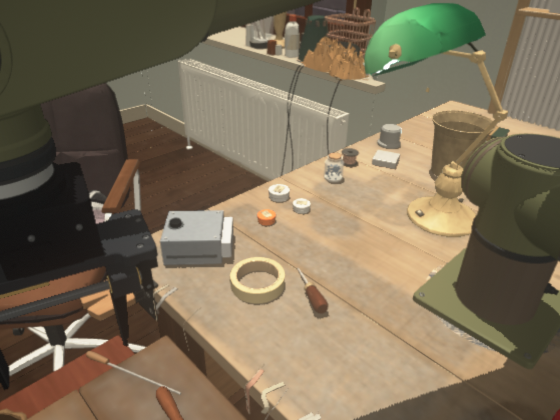

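View pics/side0.png

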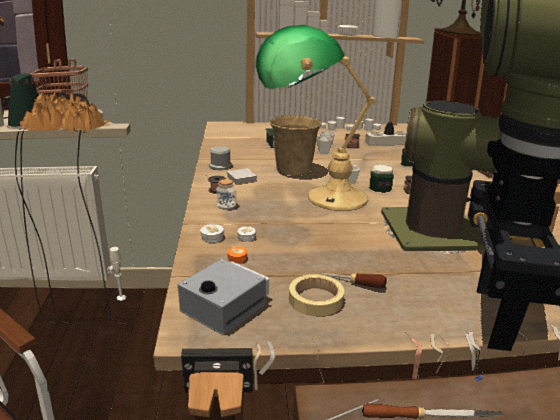

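Scene: unit about (195,238), small tin (302,206), large tin (279,193), orange one (266,216), tape (257,280). Side: unit (224,293), small tin (246,233), large tin (213,233). I'll enlarge both.

Run:
```python
import cv2
a=cv2.imread("pics/scene0.png")[165:305,150:330];b=cv2.imread("pics/side0.png")[215:345,170:350]
cv2.imwrite("pics/ca.png",cv2.resize(a,None,fx=4,fy=4,interpolation=2));cv2.imwrite("pics/cb.png",cv2.resize(b,None,fx=4,fy=4,interpolation=2))
```

```text
(no output)
```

View pics/ca.png

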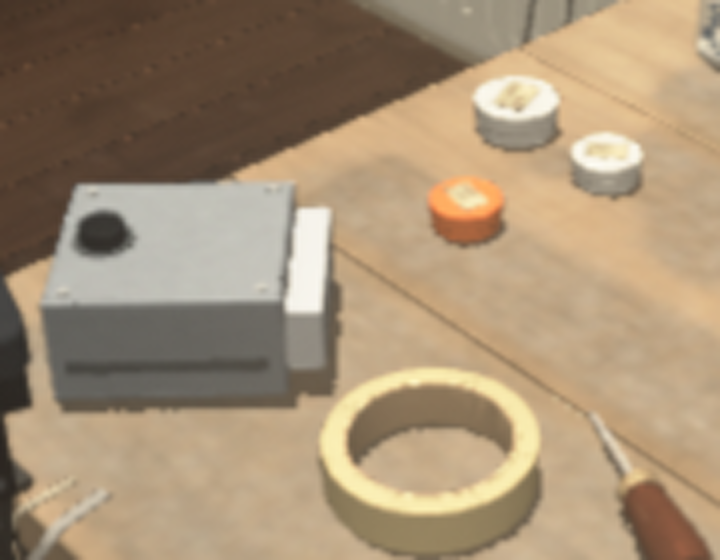

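View pics/cb.png

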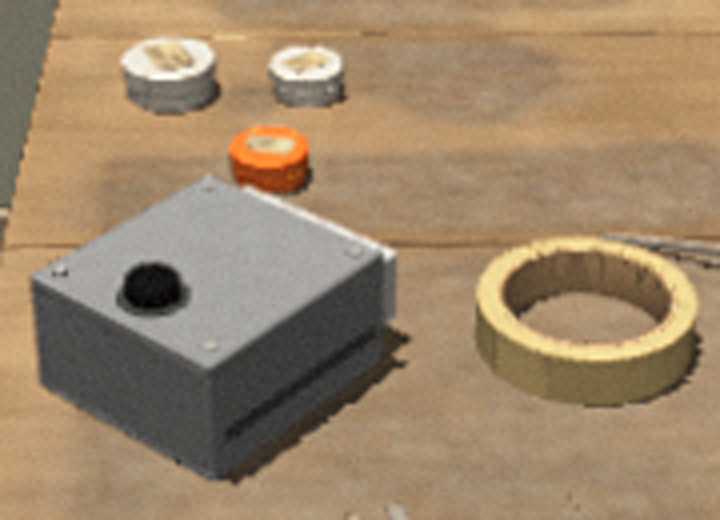

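Both crops show the unit's four top corners, the button and the tin lids clearly. I'll convert those pixels to world positions using the known heights.

```bash
cat > h.py <<'E'
from plant import *
import cv2, numpy as np
def ray(info,uv,T):
    K=info["intrinsics"]; d=((np.array(uv)-K[:2,2])/K[0,0]); s=d.copy()
    for _ in range(20): s=d/(1+info["k1"]*(s@s))
    return T[:3,3],T[:3,:3]@np.r_[s,1]
def hit(info,uv,z,T=None):
    o,r=ray(info,uv,info["world_from_camera"] if T is None else T)
    return (o+r*(z-o[2])/r[2])
def proj(info,P,T):
    p=np.linalg.inv(T)@np.r_[P,1]; s=p[:2]/p[2]
    return info["intrinsics"][:2,:2]@(s*(1+info["k1"]*(s@s)))+info["intrinsics"][:2,2]
def wristT(o):
    T=np.eye(4);T[:3,:3]=o["tool_rot"];T[:3,3]=o["tool_pos"];return T@camera_info("wrist")["hand_eye"]
E
python3 - <<'E'
from h import *
n=["ff","bf","bn","fn","btn","small","large","orange","tape"]
z=[.058]*4+[.068,.021,.025,.021,.025]
A=[(295,182),(78,184),(45,303),(283,303),(102,222),(607,150),(516,97),(467,195),(431,436)]
B=[(210,177),(34,280),(212,368),(383,252),(152,281),(306,61),(169,60),(269,140),(588,300)]
a,b=camera_info("scene"),camera_info("side")
R=[]
for i,k in enumerate(n):
    pa=hit(a,np.array(A[i])/4+[150,165]-.4,z[i]);pb=hit(b,np.array(B[i])/4+[170,215]-.4,z[i]);R.append((pa,pb))
    print(k,pa[:2].round(4),pb[:2].round(4))
# side's far corner order: identify
for c,P in (("sc",[r[0] for r in R[:4]]),("si",[r[1] for r in R[:4]])):
    P=np.array(P)[:,:2]; print(c,P.mean(0),[np.linalg.norm(P[i]-P[(i+1)%4]).round(4) for i in range(4)],[np.degrees(np.arctan2(*(P[(i+1)%4]-P[i])[::-1])).round(1) for i in range(4)])
E
```

```text
ff [0.4836 0.2201] [0.4853 0.2263]
bf [0.5572 0.3027] [0.5565 0.3101]
bn [0.4798 0.3686] [0.4801 0.3735]
fn [0.4048 0.2881] [0.4093 0.2909]
btn [0.506 0.32 ] [0.5057 0.3266]
small [0.4362 0.0346] [0.4396 0.04  ]
large [0.5103 0.0361] [0.514  0.0454]
orange [0.456  0.1253] [0.4594 0.1272]
tape [0.3162 0.2747] [0.3172 0.2815]
sc [0.48138505 0.29487511] [np.float64(0.1106), np.float64(0.1016), np.float64(0.11), np.float64(0.104)] [np.float64(48.3), np.float64(139.6), np.float64(-133.0), np.float64(-40.8)]
si [0.48277624 0.30020765] [np.float64(0.11), np.float64(0.0993), np.float64(0.1088), np.float64(0.0998)] [np.float64(49.6), np.float64(140.3), np.float64(-130.6), np.float64(-40.4)]
```

Both cameras agree to about 5 mm, and the sides come out at 110 x 102 mm against the stated 112 x 104. Unit centre is about (0.482,0.297) with its x axis at 48.5°, and the button about (0.506,0.323). Next I press the button, then look from the wrist.

```bash
cat >> h.py <<'E'
def RT(yaw,flip=False):
    u=np.array([np.cos(np.radians(yaw)),np.sin(np.radians(yaw)),0]);u=-u if flip else u
    z=np.array([0,0,-1.]);return np.column_stack([u,np.cross(z,u),z])
def shot(name):
    o=robot.get_obs();im=grab_frame("wrist");cv2.imwrite(f"pics/{name}.png",im);np.save(f"pics/{name}.npy",wristT(o));return im
E
python3 - <<'E'
from h import *
for f in (0,1): print(f,np.round(solver.solve_ik([.507,.323,.11],RT(48.5,f)),0),np.round(solver.solve_ik([.40,.2,.05],RT(48.5,f)),0))
R=min((RT(48.5,0),RT(48.5,1)),key=lambda R:abs(solver.solve_ik([.4,.2,.05],R)[5]))
robot.command_gripper(0.0)
robot.movep([.506,.323,.13],R)
robot.move_l([.506,.323,.085],.1)
print(robot.get_obs()["ft_force"])
print(robot.move_l([.506,.323,.0725],.015,force_limit=9)); o=robot.get_obs();print(o["tool_pos"],o["ft_force"],o["finger_gap"])
robot.move_l([.506,.323,.13],.1)
robot.command_gripper(0.065)
robot.movep([.43,.24,.24],R); robot.wait(.2); a=shot("w1")
robot.movep([.438,.06,.2],R); robot.wait(.2); b=shot("w2")
cv2.imwrite("pics/w12.png",np.vstack([a[60:360],b[60:360]]));print(robot.get_obs()["t"])
E
```

```text
0 [ 27.   5. 106.  -0.  69.  69.] [ 20. -11. 127.  -0.  63.  61.]
1 [  27.    5.  106.   -0.   69. -111.] [  20.  -11.  127.   -0.   63. -119.]
[-0.07122407  0.17506806  0.64845482]
False
[0.50610539 0.32305359 0.07261333] [1.1620392  0.59755369 0.04754261] 0.0007563383689376964
8.7083
```

View pics/w12.png

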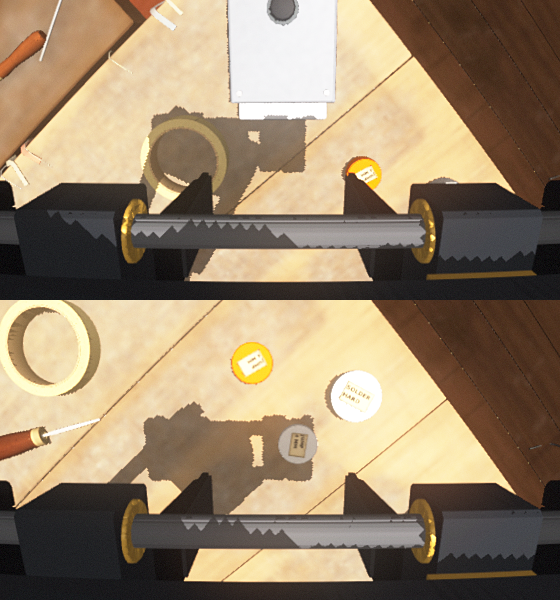

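The top picture shows the tray still shut (its front at rows 162–178 of the full frame) with the button at (283,68). In the bottom one the small tin is at (297,203). The press met no force, so I missed the button in x/y or in height. I'll recompute from these pictures.

Run:
```python
from h import *
i=camera_info("wrist");T1=np.load("pics/w1.npy");T2=np.load("pics/w2.npy")
print("btn",hit(i,(283,67),.068,T1));f=[hit(i,p,.058,T1) for p in((229,161),(336,162))];print("front",f,np.linalg.norm(f[0]-f[1]))
d=f[1]-f[0];print("yaw",np.degrees(np.arctan2(d[1],d[0]))+90)
print("trayfront",[hit(i,p,.046,T1) for p in((241,178),(326,178))])
print("tape",hit(i,(186,219),.025,T1),hit(i,(50,109),.025,T2))
print("orange",hit(i,(364,232),.021,T1),hit(i,(252,123),.021,T2))
print("small",hit(i,(297,203),.021,T2),"large",hit(i,(356,157),.025,T2))
im=cv2.imread("pics/w1.png");cv2.imwrite("pics/w1c.png",cv2.resize(im[0:200,180:400],None,fx=3,fy=3))
print(robot.get_obs()["ft_force"])
```

```text
btn [0.50711596 0.32031673 0.068     ]
front [array([0.40931986, 0.28979762, 0.058     ]), array([0.48818051, 0.21897655, 0.058     ])] 0.10599351869024352
yaw 48.07446586014608
trayfront [array([0.40442449, 0.26872565, 0.046     ]), array([0.47030074, 0.21068149, 0.046     ])]
tape [0.32221293 0.27451914 0.025     ] [0.32178159 0.26723003 0.025     ]
orange [0.46293097 0.12846173 0.021     ] [0.46045225 0.12329669 0.021     ]
small [0.44134089 0.03431026 0.021     ] large [0.51527575 0.03206302 0.025     ]
[ 0.25915508 -0.13366481  0.70049247]
```

View pics/w1c.png

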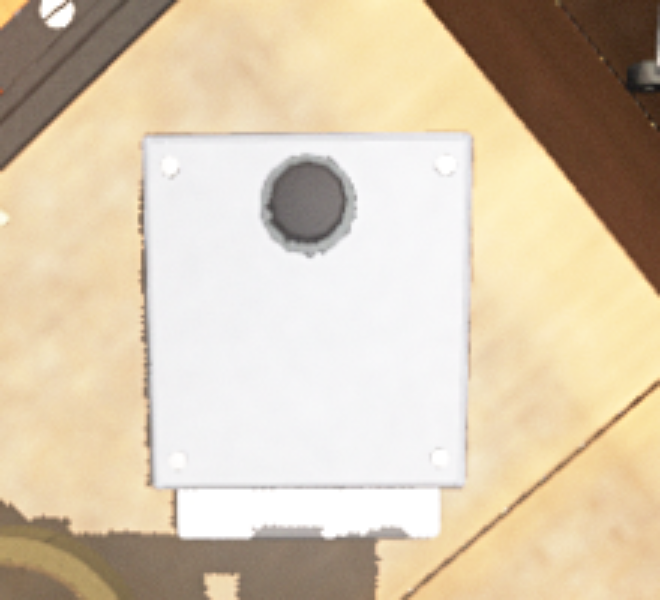

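The cap is at full-frame (283,67), so the x/y position was right and the press stopped short in height. I'll press again in millimetre steps, guarded by force.

Run:
```python
from h import *
R=RT(48.2)
P=[.5065,.3215]
robot.movep(P+[.13],R);robot.command_gripper(0.0);robot.move_l(P+[.08],.1)
f0=robot.get_obs()["ft_force"]
for z in np.arange(.075,.062,-.001):
    s=robot.move_l(P+[z],.02,force_limit=10);o=robot.get_obs();print(round(o["tool_pos"][2],4),np.round(o["ft_force"]-f0,1),s)
    if s or (o["ft_force"]-f0)[2]>7: break
robot.move_l(P+[.13],.12)
robot.command_gripper(.065)
robot.movep([.38,.18,.22],R);robot.wait(.2);a=shot("w3");print(robot.get_obs()["t"])
sm=np.zeros((420,560,3),np.uint8)
cv2.imwrite("pics/w3c.png",cv2.resize(a[0:260,120:440],None,fx=2.3,fy=2.3))
```

```text
0.0751 [-0.1  0.3 -0.3] False
0.074 [-0.3  0.8 -0.7] False
0.0729 [ 0.6 -0.5  0.5] False
0.0719 [0.2 0.5 0.1] False
0.0709 [-0.1 -0.5 -0.2] False
0.0698 [ 0.8  0.1 -0.7] False
0.0689 [ 0.8  0.3 -0.3] False
0.0679 [-0.5  0.  -0.3] False
0.0669 [-0.3 -0.2  0.5] False
0.0659 [ 0.4 -0.4 -0.1] False
0.0649 [ 0.2 -0.7 -0. ] False
0.0639 [ 1.   0.3 -0.2] False
0.0629 [ 0.6 -0.3 -0.6] False
17.9417
```

View pics/w3c.png

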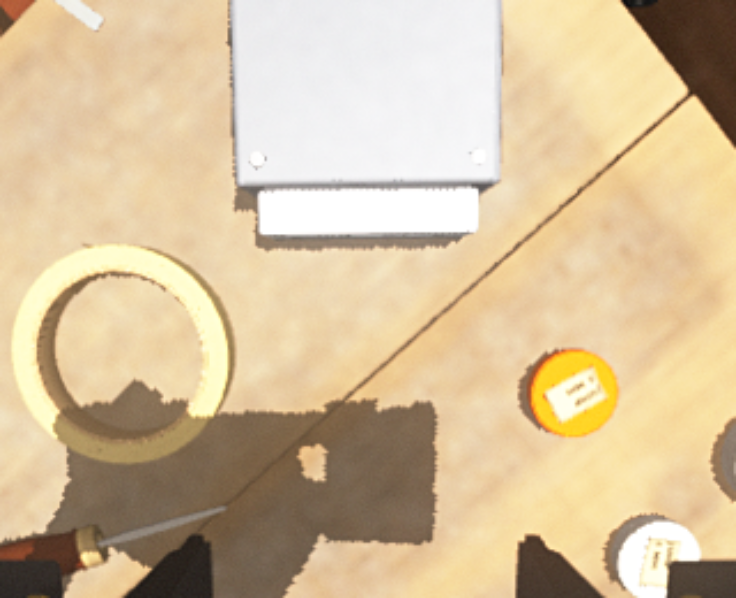

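The tray is still shut (crop rows 188–235). The fingertips went 6 mm below the housing top with no contact, so they aren't where I assumed. I'll look at the closed gripper there from outside.

Run:
```python
from h import *
R=RT(48.2)
robot.command_gripper(0.0)
robot.movep([.5065,.3215,.075],R);robot.wait(.1)
o=robot.get_obs();print(o["tool_pos"],o["tool_rot"].round(3),o["ft_force"],o["finger_gap"],o["t"])
a=grab_frame("scene");b=grab_frame("side");cv2.imwrite("pics/s4.png",a);cv2.imwrite("pics/d4.png",b)
cv2.imwrite("pics/m4.png",np.hstack([cv2.resize(a[100:300,130:263],None,fx=3,fy=3),cv2.resize(b[150:350,165:298],None,fx=3,fy=3)]))
```

```text
[0.50720273 0.32137766 0.07692682] [[ 0.667  0.745  0.003]
 [ 0.745 -0.667  0.001]
 [ 0.003  0.001 -1.   ]] [ 0.06213027 -0.08185642  0.45772946] 0.0007866147221387543 20.125
```

View pics/m4.png

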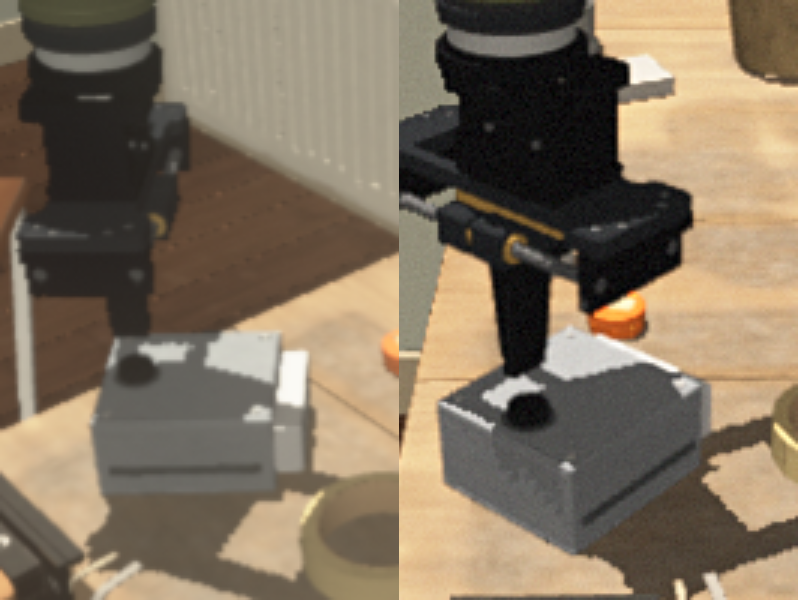

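The gripper looks displaced from the button, with its tip at scene (173,212) and side (206,275). I'll triangulate it.

Run:
```python
from h import *
def tri(pa,pb):
    A=np.zeros((3,3));c=np.zeros(3)
    L=[]
    for n,p in (("scene",pa),("side",pb)):
        i=camera_info(n);o,r=ray(i,p,i["world_from_camera"]);r=r/np.linalg.norm(r);M=np.eye(3)-np.outer(r,r);A+=M;c+=M@o;L.append((o,r))
    X=np.linalg.solve(A,c);return X.round(4),[np.linalg.norm((np.eye(3)-np.outer(r,r))@(X-o)).round(4) for o,r in L]
print("tip",tri((173,212),(205.7,275)))
for p in ([.507,.3214,.0659],[.507,.3214,.125]):
  print([proj(camera_info(n),p,camera_info(n)["world_from_camera"]).round(1) for n in("scene","side")])
# check unit corners
for A,B in (((295,182),(210,177)),((78,184),(34,280)),((45,303),(212,368)),((283,303),(383,252)),((102,222),(152,281)),((607,150),(306,61))):
  print(tri(np.array(A)/4+[150,165]-.4,np.array(B)/4+[170,215]-.4))
```

```text
tip (array([0.5088, 0.3209, 0.0847]), [np.float64(0.001), np.float64(0.001)])
[array([174.3, 221.1]), array([207. , 284.2])]
[array([170.8, 195.1]), array([205.5, 253.1])]
(array([0.486 , 0.2188, 0.0549]), [np.float64(0.0012), np.float64(0.0012)])
(array([0.5581, 0.3029, 0.0554]), [np.float64(0.0019), np.float64(0.0019)])
(array([0.4807, 0.3686, 0.0559]), [np.float64(0.0013), np.float64(0.0013)])
(array([0.4089, 0.2852, 0.0543]), [np.float64(0.0), np.float64(0.0)])
(array([0.5067, 0.3201, 0.0657]), [np.float64(0.0017), np.float64(0.0017)])
(array([0.4398, 0.0307, 0.017 ]), [np.float64(0.0007), np.float64(0.0007)])
```

The x/y position is right, but the closed fingertips stand at about z 0.087 with the TCP at 0.077, roughly 20 mm higher than stated. That explains the missed contact. I'll keep descending under force guard.

Run:
```python
from h import *
P=[.5068,.3210]
R=RT(48.2);robot.move_l(P+[.067],.05,R)
f0=robot.get_obs()["ft_force"]
for z in np.arange(.064,.042,-.0015):
    s=robot.move_l(P+[z],.02,force_limit=8);o=robot.get_obs();f=(o["ft_force"]-f0);print(round(o["tool_pos"][2],4),np.round(f,1),s)
    if s or f[2]>5.5: break
robot.move_l(P+[.12],.12)
o=robot.get_obs();print(o["t"],o["ft_force"])
```

```text
0.0637 [ 1.5 -1.3  0.7] False
0.0624 [0.4 0.1 0.7] False
0.0608 [0.6 0.2 1.5] False
0.0593 [ 1.  -0.7  1.1] False
0.0578 [-0.7 -0.6  0.1] False
0.0564 [ 0.  -0.7  0.7] False
0.0552 [ 0.5 -0.8  0.6] False
0.0537 [-0.2  0.1  3. ] False
0.0518 [ 1.3 -0.5  2. ] False
0.0507 [ 0.3 -0.8  3.4] False
0.0492 [ 0.7 -0.6  4.1] False
0.0481 [-0.5 -1.9  6.6] False
24.3417 [-0.78473218  0.247435    0.77474589]
```

Contact came at TCP 0.0545, so the closed tip is really about 13 mm behind the TCP. The button went down about 6.4 mm. Now I'll take one wrist view holding both tray and tin, and fit a height offset.

Run:
```python
from h import *
R=RT(48.2)
robot.command_gripper(.058)
robot.movep([.40,.12,.20],R);robot.wait(.2);a=shot("w5");o=robot.get_obs();print(o["t"],o["finger_gap"])
cv2.imwrite("pics/w5c.png",cv2.resize(a[0:260,170:520],None,fx=2.2,fy=2.2))
```

```text
26.6167 0.05799930733272751
```

View pics/w5c.png

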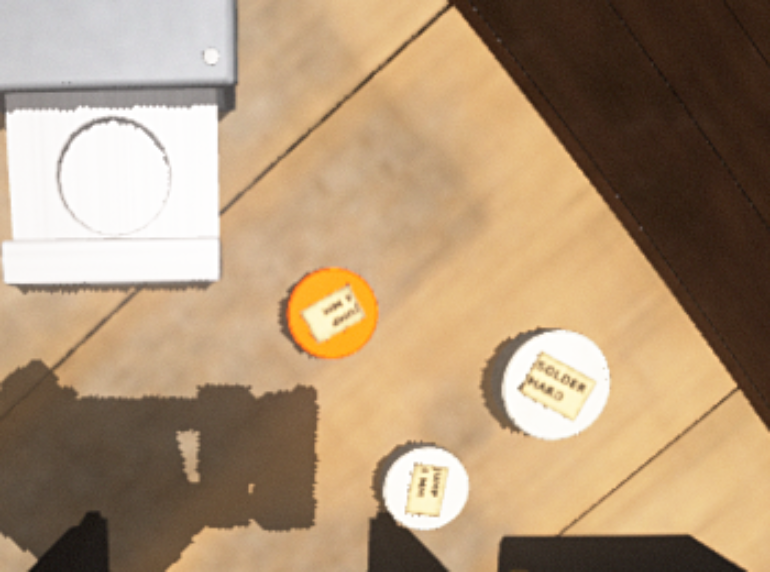

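The tray is out. In crop pixels: pocket rim centre (114,177), small tin (426,487), orange (332,313), large tin (556,384). I'll fit everything jointly, with a wrist height bias as an unknown.

Run:
```python
from h import *
from scipy.optimize import least_squares
c1=lambda p:np.array(p)/3+[180,0];c3=lambda p:np.array(p)/2.3+[120,0];c5=lambda p:np.array(p)/2.2+[170,0]
sc=lambda p:np.array(p)/4+[150,165]-.4; sd=lambda p:np.array(p)/4+[170,215]-.4
U={"ff":(-.056,-.052,.058),"bf":(.056,-.052,.058),"bn":(.056,.052,.058),"fn":(-.056,.052,.058),"pock":(-.086,0,.028),"tfo":(-.130,-.045,.046)}
O={"small":.021,"large":.025,"orange":.021,"tape":.025}
obs=[("w1","bn",c1((145,133))),("w1","bf",c1((470,133))),("w1","ff",c1((467,487))),("w1","fn",c1((155,487))),
("w1","orange",(364,232)),("w1","tape",(186,219)),("w2","tape",(50,109)),("w2","orange",(252,123)),("w2","small",(297,203)),("w2","large",(356,157)),
("w3","fn",c3((238,186))),("w3","ff",c3((500,183))),("w3","orange",c3((573,392))),("w3","tape",c3((122,353))),
("w5","pock",c5((114,177))),("w5","tfo",c5((219,281))),("w5","ff",c5((236,84))),("w5","small",c5((426,487))),("w5","large",c5((556,384))),("w5","orange",c5((332,313)))]
for k,a,b in zip(["ff","bf","bn","fn","small","large","orange","tape"],[(295,182),(78,184),(45,303),(283,303),(607,150),(516,97),(467,195),(431,436)],[(210,177),(34,280),(212,368),(383,252),(306,61),(169,60),(269,140),(588,300)]):
    obs+= [("scene",k,sc(a)),("side",k,sd(b))]
I={n:camera_info(n) for n in("wrist","scene","side")};Ts={n:np.load(f"pics/{n}.npy") for n in("w1","w2","w3","w5")}
def pt(x,k):
    if k in U:
        c,s=np.cos(x[2]),np.sin(x[2]);u=U[k];return np.array([x[0]+c*u[0]-s*u[1],x[1]+s*u[0]+c*u[1],u[2]])
    j=3+2*list(O).index(k);return np.array([x[j],x[j+1],O[k]])
from scipy.spatial.transform import Rotation as Ro
def res(x):
    r=[]
    for n,k,p in obs:
        if n in Ts:
            T=Ts[n].copy();T[2,3]+=x[11];T[:3,:3]=T[:3,:3]@Ro.from_rotvec(x[12:15]).as_matrix();i=I["wrist"];
        else:
            j=15+3*(n=="side");T=I[n]["world_from_camera"].copy();T[:3,3]+=x[j:j+3];i=I[n]
        r+=list(proj(i,pt(x,k),T)-p)
    return np.r_[r,x[12:15]/.004,x[15:]/.002]
x0=np.r_[.482,.297,np.radians(48.3),.44,.034,.514,.036,.46,.126,.32,.275,0,np.zeros(9)]
s=least_squares(res,x0,loss="soft_l1");x=s.x
print("unit",x[:2].round(4),np.degrees(x[2]).round(2),"dz",x[11].round(4),"rot",np.degrees(x[12:15]).round(2),x[15:].round(4))
for k in O: print(k,pt(x,k).round(4))
r=res(x)[:2*len(obs)].reshape(-1,2);print("rms",np.sqrt((r**2).mean()))
for (n,k,p),e in zip(obs,r):
    if abs(e).max()>2: print(n,k,e.round(1))
print("pock",pt(x,"pock").round(4))
```

```text
unit [0.4838 0.2955] 48.8 dz 0.0061 rot [-0.12 -0.24  0.08] [ 0.0006  0.0009  0.0014  0.0004 -0.0005  0.0028]
small [0.4392 0.0328 0.021 ]
large [0.5147 0.0316 0.025 ]
orange [0.4588 0.1242 0.021 ]
tape [0.3173 0.2747 0.025 ]
rms 0.782560113773776
w1 orange [0.  2.4]
w2 tape [-2.7 -2.6]
pock [0.4271 0.2308 0.028 ]
```

The fit is good (0.8 px rms) and the tool height bias is small, so the fingers are simply shorter than stated. I'll find the bench with open fingers around the small tin, then grip its upper half.

Run:
```python
from h import *
R=RT(48.8);P=[.4392,.0328]
robot.movep(P+[.07],R);robot.move_l(P+[.03],.1)
s=robot.move_l(P+[-.022],.03,force_limit=4);o=robot.get_obs();zb=o["tool_pos"][2];print("bench",s,zb,o["ft_force"])
if s:
    robot.move_l(P+[zb+.0105],.04);robot.command_gripper(.03,squeeze=12);o=robot.get_obs();print(o["finger_gap"],o["grasp_force"],o["tool_pos"],o["ft_force"])
    robot.move_l(P+[.09],.12);o=robot.get_obs();print(o["finger_gap"],o["grasp_force"],o["t"])
```

```text
bench True -0.012844172223458884 [-1.8989424  -0.69673783  4.72841421]
0.04021506560091081 11.99943020939827 [ 0.43897898  0.03279677 -0.0025643 ] [-0.30281658 -0.1841197  -0.84211251]
0.0402441105723261 11.999287605285645 30.95
```

Gripped: gap 40.2 mm, as expected for the 41 mm tin. The bench lies at TCP −0.0128, so the tin is seated in the pocket when the TCP is at 0.0174.

Run:
```python
from h import *
R=RT(48.8);C=np.array([.4271,.2308]);ux=R[:2,0];uy=R[:2,1]
robot.movep([*C,.09],R);robot.move_l([*C,.034],.1);ok=False
for a,b in [(0,0),(.002,0),(-.002,0),(0,.002),(0,-.002),(.0025,.0025),(.0025,-.0025),(-.0025,.0025),(-.0025,-.0025)]:
    p=C+a*ux+b*uy
    robot.move_l([*p,.031],.05)
    s=robot.move_l([*p,.0165],.02,force_limit=3.5);o=robot.get_obs();z=o["tool_pos"][2];print(a,b,s,z.round(4),o["ft_force"].round(1),o["tool_pos"][:2].round(4))
    if z<.0205: ok=True;break
print(ok,o["t"],o["finger_gap"])
```

```text
0 0 True 0.0174 [-0.7  0.1  3.8] [0.4268 0.2307]
True 33.3667 0.04005216304806047
```

Seated at exactly 0.0174 on the first try. I'll release, lift and look.

Run:
```python
from h import *
R=RT(48.8);C=[.4268,.2307]
robot.command_gripper(.056);robot.move_l(C+[.09],.1)
robot.movep([.35,.143,.16],R);robot.wait(.15);a=shot("w6");print(robot.get_obs()["t"])
cv2.imwrite("pics/w6c.png",cv2.resize(a[0:260,130:430],None,fx=2.2,fy=2.2))
```

```text
35.5917
```

View pics/w6c.png

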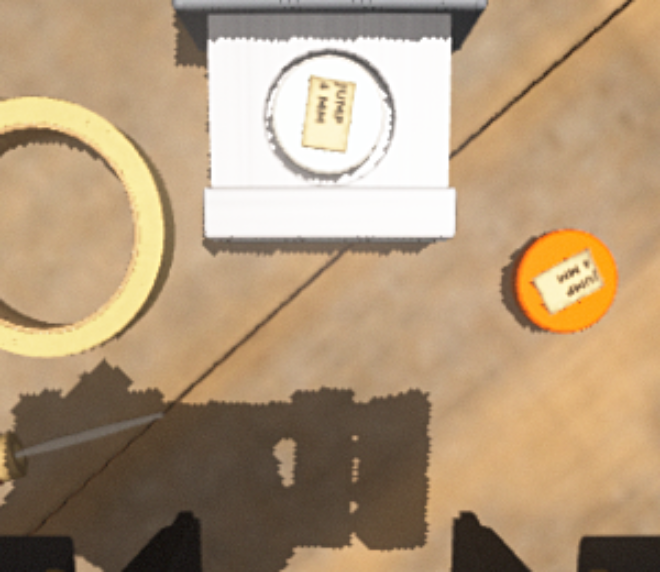

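The tin sits upright and centred in the pocket (crop (330,115)), and the tray is still out. Now the gentle push, force-guarded, with a slow withdrawal.

```bash
cat > push.py <<'E'
from h import *
import sys
lim=float(sys.argv[1])
R=RT(48.8);u=R[:,0];C=np.array([.4838,.2955,0])
def at(face,z=.005): return C+u*(-.074-face-.010)+[0,0,z]   # finger front at tray 'face' opening
fu=lambda:-(robot.get_obs()["ft_force"]-f0)@u
robot.command_gripper(0.0)
robot.movep(at(.085,.08),R);robot.move_l(at(.085),.1);robot.wait(.1)
f0=np.mean([robot.get_obs()["ft_force"] for _ in range(5)],0)
pos=lambda:round(float(-.084-(robot.get_obs()["tool_pos"]-C)@u),4)
s=robot.move_l(at(.003),.04,force_limit=9);print("phase1",s,pos(),fu())
s=robot.move_l(at(-.022),.01,force_limit=lim-max(fu(),0));print("phase2",s,pos(),fu())
for d in (.008,.016,.03): robot.move_l(at(d),.03);print("back",pos(),round(fu(),1))
robot.move_l(at(.085),.06);robot.move_l(at(.085,.08),.12)
im=shot("w7"+sys.argv[1]);T=wristT(robot.get_obs());i=camera_info("wrist")
for d in(0,.056): # brightness where tray top/front would be
    p=proj(i,C-u*(.074+d-.009)+[0,0,.046],T);print(d,p.round(),im[int(p[1]),int(p[0])] if 0<=p[1]<420 else None)
print(robot.get_obs()["t"])
E
python3 push.py 11.5
```

```text
phase1 False 0.003 3.728676304890243
phase2 True -0.0042 2.526231123398544
back 0.0078 -0.0
back 0.0162 0.4
back 0.03 0.6
0 [278.  46.] [253 254 254]
0.056 [278. 148.] [135 181 216]
44.875
```

The tray stays shut: no force on withdrawal, and bare wood where its front was when out. One numeric check of the front's position a second later, then I hand in.

Run:
```python
from h import *
robot.wait(1.0);im=shot("w8");T=wristT(robot.get_obs());i=camera_info("wrist");u=RT(48.8)[:,0];C=np.array([.4838,.2955,0])
pr=[]
for d in np.arange(-.01,.04,.004):
    p=proj(i,C-u*(.074+d)+[0,0,.046],T);pr.append((round(d,3),im[int(p[1]),int(p[0])].tolist()))
print(pr);o=robot.get_obs();print(o["tool_pos"],o["t"])
if all(c[0]<210 for d,c in pr if d>.007) and pr[1][1][0]>230: print("done",robot.job_done())
```

```text
[(np.float64(-0.01), [253, 253, 254]), (np.float64(-0.006), [253, 253, 254]), (np.float64(-0.002), [251, 252, 253]), (np.float64(0.002), [102, 105, 111]), (np.float64(0.006), [90, 105, 122]), (np.float64(0.01), [146, 179, 212]), (np.float64(0.014), [141, 175, 206]), (np.float64(0.018), [143, 177, 208]), (np.float64(0.022), [149, 184, 216]), (np.float64(0.026), [140, 175, 209]), (np.float64(0.03), [141, 177, 208]), (np.float64(0.034), [152, 186, 215]), (np.float64(0.038), [145, 184, 217])]
[0.37247997 0.16833136 0.07999125] 45.925
the job is handed in; nothing more can be done
done None
```

The job is done and handed in at about 46 s of the 70 s allowed: the button was pressed and the tray sprang out, the small tin was set upright in the pocket and released, and the tray was pushed shut and was still shut when checked a second later.

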